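# Find a jig's gap with gauge leaves

### The arm

A 7-joint arm with a two-finger parallel gripper is mounted at the origin on the work surface; the furniture and walls round the work are solid. World frame = base frame: x ahead of the robot, y to its left, z up, the work surface at z = 0. Lengths are in m, angles in rad, forces in N, time in s.
With the tool pointing down it reaches from about 0.4 to 0.85 m from the base axis. Payload 4.5 kg.
Tool frame: the origin (TCP) lies midway between the tips of the shut fingers; the grasp point (between the pads) lies 19 mm behind it (env.grip_point_offset is the distance from the TCP to the grasp point, in m); z points along the fingers, y is the line along which they close (so a half turn about z gives the same grasp; the last joint's range is limited). The gripper opens to 85 mm and grips with 20 to 120 N. Pads are 22 mm wide; open, the fingers measure 114 mm over their backs; the gripper's body (76 mm by 85 mm) begins 54 mm behind the grasp point. The pads swing forward as they close: fully open they stand 13 mm farther back than shut.
Start: joints at [-1.169, 0.689, -0.195, 1.565, 0.157, 0.902, -0.215], TCP at [0.225, 0.583, 0.231] pointing down, gripper open.
Joint ranges: [-3.01, 3.01], [-0.46, 2.08], [-1.47, 1.51], [0.13, 2.56], [-1, 4.14], [0.04, 2.09], [-2.66, 2.66]. Speed limits (rad/s): [2.57, 2.57, 3.14, 3.14, 3.14, 3.14, 3.14].

### API

Orientations are given as a unit quaternion [x, y, z, w].
In Python, from station import env gives the robot as it stands. The module is installed in compiled form; this text tells all that it offers.
- The arm moves only by the shell command python3 -m crank 'ROWS' [FORCE]. ROWS is JSON, a list of rows, each a list of 7 numbers: the shift along the world's x, y, z in units of 3 cm (1.0 is 3 cm), then the turn, a rotation vector about the world's x, y, z in units of 4 degrees (1.0 is 4 degrees), then the opening, from 0 (shut) to 1 (fully open). In form: [[tx, ty, tz, ax, ay, az, fingers], ...]. A call has 1 to 10 rows; each row shifts and turns the commanded pose from where the row before left it; what a row does not reach is not made up. A row lasts 1/12 s, in which the tool goes at most 41.7 mm and 7.16 degrees, less where a joint would pass 70% of its speed; a pose out of reach is approached as far as the arm can. A call with a number of a shift or a turn outside -1 to 1 is refused whole. A call with a gripper value outside its range is refused whole. The fingers move at their own pace and stop on an object; FORCE is the grip in N (left out, the last holds). Time passes only in rows, so rows that do not move let the fingers close. It gives the time, the measured TCP pose, the force, the opening and the grip force at its end, in the units of the state.
- env.sense(): the state, without advancing time (a new reading comes with each control period).
- env.capture(name): name is "scene" or "top"; returns (picture, depth): 384x512x3 uint8, red, green, blue; 384x512 float32, m along the optical axis (not along the pixel's ray), 0 where there is no reading.
- env.calibration(name): a dict with "intrinsics" (3x3 intrinsics, pixels), "dist" ([k1, k2, p1, p2, k3] as OpenCV has them; the pictures are not rectified), "rvec" (rotation vector, rad) and "tvec" (3), from world to camera coordinates, as OpenCV has them. Camera axes: x right, y down, z forward; pixel columns grow to the right and rows downward; lengths in m; the calibration is good to about 2 mm. A picture is of the moment at which its call begins. calibration takes no time and is no camera call.
- env.close_job(): hands the job in; it is judged then, once.
Trained networks look in the newest picture that a camera, given by its name, has taken for a name from the list of things; names that differ only in an ending like _2 or _b are one class to them, and where a whole thing is asked for, a point or a joint stands for the part that bears it (a point fixed in the world has none). Each returns a list of dicts, best first, with "confidence" (0 to 1); they miss things now and then, are a little off and sometimes report something else, mostly with a low value. They report only what shows in the picture. A call takes as long as a camera call. They do not tell look-alikes from the thing itself.
- env.masks_of(camera, thing): "mask" (384x512 bool, what is visible of it) and "position" ([column, row] in pixels, amid what is visible of it).
The state is a dict: "clock": time; "q": joint angles; "joint_velocities": joint speeds; "tau": joint torques, N m; "tcp_pos": TCP position; "eef_rot": TCP orientation; "ft_force": force on the tool from outside, world axes, zero at the start; "torque": the same for the moment, N m; "gripper_width": finger opening in m; "gripper_force": force on a finger pad.
Only numpy, scipy, OpenCV 4.12 (cv2) and the standard library are available. Lean on these libraries where they do the work, as an engineer would, in place of code of your own. Each camera call takes 0.05 s, during which the arm holds its last target. There are 200 camera calls.

### The job

The sloping jig has two gaps; find the size of the left-hand one, beside the yellow strip, with the three gauge leaves: from the thinnest (yellow) up through green to blue, push each squarely and gently down into that gap until its flange meets the jaws or it binds at the mouth. Put a leaf that goes fully in back upright in the plywood rack and try the next; stop at the first leaf that binds and stand that one upright in the red holder instead. Leave any thicker leaf in the rack, never force a leaf, and do not disturb the things round about.

Things in the scene. Friction and masses are not known exactly. Their poses are not given: they have to be found in the camera images.
- jig: Fixed jig: aluminium table 150 mm up the slope by 230 mm wide, rising away from the robot at 30 degrees, on a black base 170 x 210 mm. Two jaw stations, 50 mm left (+y) and 50 mm right of its middle; a yellow strip lies beside the left one. Origin: centre of the underside; x to the high end, y left, z up.
- left_gap (a point): Mid-mouth of the left gap, level with the jaws' tops. z: out of the gap, square to the slope (30 degrees off vertical, towards the robot); x: up the slope, along the gap; y: across it. Gap 46 mm deep, open at both ends of x, centred here. A leaf goes in along -z, its axes along these; handle centre at z = 31 mm when the flange meets the jaws, about 71 mm when it binds.
- jaws_p: One of two pairs of grey jaws fixed on the jig, 46 mm high square to the slope, 72 mm long up it, each jaw 16 mm thick. The pairs differ only in the gap between the jaws: one 10.5 mm, the other 15.5 mm; either may stand at the left. Origin: at table level, under the middle of its station; axes as the jig's.
- jaws_q: One of two pairs of grey jaws fixed on the jig, 46 mm high square to the slope, 72 mm long up it, each jaw 16 mm thick. The pairs differ only in the gap between the jaws: one 10.5 mm, the other 15.5 mm; either may stand at the left. Origin: at table level, under the middle of its station; axes as the jig's.
- rack: Fixed plywood rack 230 (x) by 76 (y) mm, 60 mm high; three slots of 48 (x) by 24 (y) mm in its top, in a row along x, 70 mm apart, one at its centre. The leaves stand in it upright, in any order, their x along its x, flange resting on the top, handle centre 91 mm above the origin. Origin: centre of the underside, z up.
- holder: Fixed red holder 90 mm long (x) by 76 mm (y), 60 mm high, with one slot of 48 mm (x) by 24 mm (y) at the centre of its top, empty at first. Origin: centre of the underside, z up. A leaf standing in it has its handle centre 91 mm above the origin, its x along the holder's x (either way round).
- leaf_thin_grip (a point): Handle centre of the loose 8 mm gauge leaf, 90 g. From the bottom up (its z): steel blade 8 (y) x 40 (x) x 40 mm long, end corners rounded 2.5 mm; dark flange 60 (x) x 44 (y) x 6 mm; yellow handle 36 (x) x 20 (y) x 50 mm. This point is 71 mm above the blade's end, 31 mm above the flange's underside, 25 mm below the handle's top. Grip the handle across y.
- leaf_medium_grip (a point): Handle centre of the loose 13 mm gauge leaf, 90 g. From the bottom up (its z): steel blade 13 (y) x 40 (x) x 40 mm long, end corners rounded 2.5 mm; dark flange 60 (x) x 44 (y) x 6 mm; green handle 36 (x) x 20 (y) x 50 mm. This point is 71 mm above the blade's end, 31 mm above the flange's underside, 25 mm below the handle's top. Grip the handle across y.
- leaf_thick_grip (a point): Handle centre of the loose 18 mm gauge leaf, 90 g. From the bottom up (its z): steel blade 18 (y) x 40 (x) x 40 mm long, end corners rounded 2.5 mm; dark flange 60 (x) x 44 (y) x 6 mm; blue handle 36 (x) x 20 (y) x 50 mm. This point is 71 mm above the blade's end, 31 mm above the flange's underside, 25 mm below the handle's top. Grip the handle across y.
- tape_measure: Bystander: loose black and yellow tape measure, 86 x 57 x 62 mm. Origin: centre of the underside.
- sticker_pack_2: Bystander: loose orange and white pack, 60 x 94 x 24 mm. Origin: centre of the underside.
- print_cone: Bystander: loose white printed cone, 72 mm across, 80 mm high. Origin: centre of the underside.
Things that resemble listed ones, but are neither listed nor needed, are in the scene too. Several things have the shape of the rack; the one meant has the colours described above.

How it is judged:
By the outcome, as a careful person would: the job done as asked, in the order asked, and still so for the second after the job is handed in, with the robot touching nothing.
It also fails if it takes over 72 s, if anything falls off the work surface, if the arm or the gripper's body presses on something with over 40 N, if the wrist force passes 120 N, or if a joint passes its speed limit or range.

## Working session

There is one attempt and no reset: what is moved stays moved. The work goes in short steps, Python scripts to look and compute and a shell command to move; the robot and the scene stay as the last step left them, time stands still between calls to the robot, and variables do not carry over. Pictures are saved under pics/ and viewed, at most 10 in all, crops included, and the job is handed in when it is done.

```bash
mkdir -p pics; ls; cat > h.py <<'E'
import numpy as np, cv2
from station import env
from scipy.spatial.transform import Rotation as R
def cloud(cam):
    p,d=env.capture(cam); c=env.calibration(cam)
    K=np.array(c["intrinsics"]);D=np.array(c["dist"]);Rm=cv2.Rodrigues(np.array(c["rvec"],float))[0];t=np.array(c["tvec"],float).ravel()
    h,w=d.shape;u,v=np.meshgrid(np.arange(w),np.arange(h))
    n=cv2.undistortPoints(np.stack([u,v],-1).reshape(-1,1,2).astype(float),K,D).reshape(h,w,2)
    P=np.dstack([n*d[...,None],d]); W=(P-t)@Rm; W[d==0]=np.nan
    return p,d,W
E
python3 - <<'E'
from h import *
for c in("scene","top"):
    p,d,W=cloud(c); np.savez(c+"0.npz",p=p,W=W)
    cv2.imwrite(f"pics/{c}0.png",cv2.resize(p[...,::-1],(800,600),interpolation=cv2.INTER_CUBIC))
    for n in["jig","jaws_p","rack","holder","leaf_thin_grip","leaf_medium_grip","leaf_thick_grip","tape_measure","print_cone","sticker_pack_2"]:
        for r in env.masks_of(c,n)[:4]:
            m=r["mask"];print(c,n,round(r["confidence"],2),np.round(r["position"]),np.round(np.nanmedian(W[m],0),3),m.sum())
print(env.sense()["clock"],env.sense()["eef_rot"])
E
```

```text
pics
scene jig 0.78 [294. 189.] [ 0.594 -0.051  0.052] 3256
scene jaws_p 0.94 [303. 181.] [ 0.609 -0.086  0.106] 558
scene jaws_p 0.82 [282. 164.] [0.605 0.015 0.107] 477
scene jaws_p 0.47 [292. 194.] [ 0.597 -0.051  0.053] 3320
scene rack 0.84 [212. 166.] [0.474 0.196 0.043] 1424
scene rack 0.84 [130. 186.] [0.219 0.25  0.056] 2336
scene rack 0.63 [195. 157.] [0.422 0.218 0.081] 296
scene rack 0.45 [210. 150.] [0.49  0.221 0.079] 293
scene holder 0.57 [314. 270.] [ 0.462 -0.315  0.058] 1411
scene leaf_thin_grip 0.52 [210. 154.] [0.492 0.22  0.077] 253
scene leaf_medium_grip 0.76 [195. 156.] [0.422 0.218 0.077] 326
scene leaf_thick_grip 0.76 [232. 143.] [0.561 0.223 0.08 ] 282
scene leaf_thick_grip 0.44 [293. 191.] [ 0.597 -0.05   0.053] 3245
scene tape_measure 0.65 [251. 243.] [ 0.384 -0.138  0.049] 561
scene print_cone 0.8 [364. 230.] [ 0.659 -0.278  0.029] 479
scene print_cone 0.36 [304. 183.] [ 0.609 -0.083  0.106] 561
scene sticker_pack_2 0.71 [212. 207.] [0.391 0.058 0.024] 567
top jig 0.57 [256. 138.] [ 0.617 -0.023  0.07 ] 4842
top jaws_p 0.97 [278. 135.] [ 0.609 -0.08   0.114] 423
top jaws_p 0.84 [234. 135.] [0.61  0.029 0.114] 384
top rack 0.91 [168. 189.] [0.485 0.208 0.06 ] 1642
top holder 0.91 [362. 193.] [ 0.469 -0.307  0.059] 1141
top leaf_thin_grip 0.58 [160. 183.] [0.491 0.221 0.069] 415
top leaf_medium_grip 0.93 [159. 209.] [0.422 0.218 0.069] 416
top leaf_medium_grip 0.72 [275. 136.] [ 0.61  -0.08   0.114] 423
top leaf_thick_grip 0.64 [161. 157.] [0.56  0.226 0.07 ] 380
top tape_measure 0.59 [293. 222.] [ 0.389 -0.127  0.058] 435
top tape_measure 0.58 [223. 228.] [0.394 0.066 0.024] 800
top print_cone 0.55 [340. 123.] [ 0.662 -0.262  0.032] 490
top sticker_pack_2 0.94 [222. 225.] [0.395 0.067 0.024] 832
1.1 [1.82853717e-01 9.83140130e-01 5.27852881e-05 1.35888523e-05]
```

View pics/top0.png

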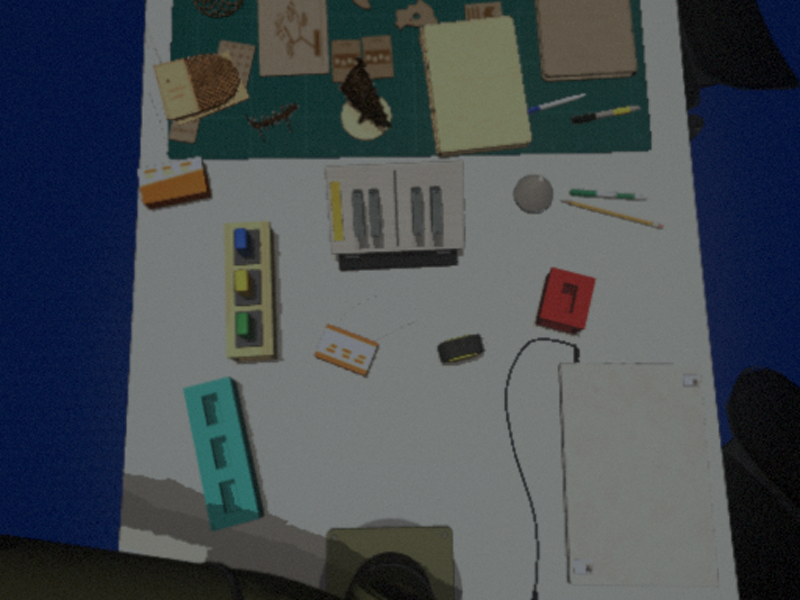

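View pics/scene0.png

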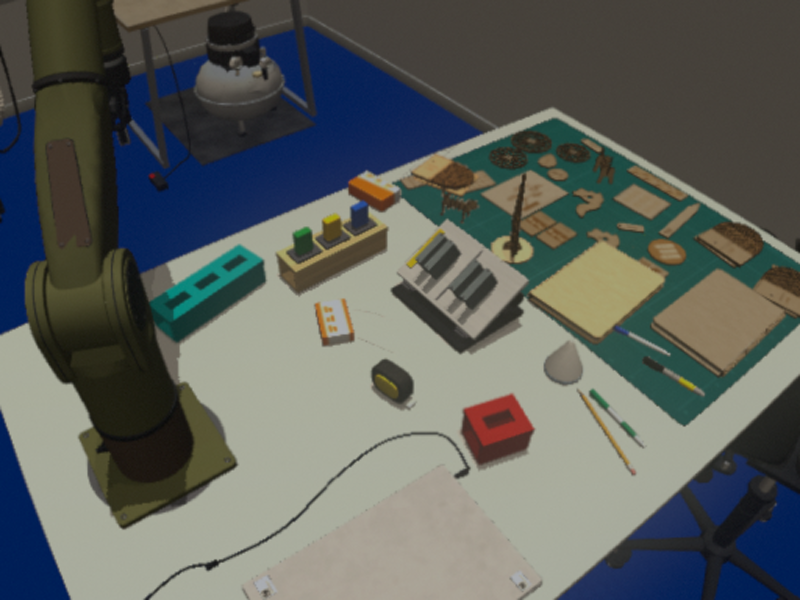

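The top view shows the plywood rack at (250,290) with blue, yellow and green leaves from far to near. The jig is at (395,210) with its yellow strip on the left, and the red holder is at (567,300). The teal rack at (222,450) is a look-alike. Next I'll fit poses.

```bash
cat > fit.py <<'E'
from h import *
def rect(P):
    (c,s,a)=cv2.minAreaRect((P*1000).astype(np.float32)); return np.round(c,1),np.round(s,1),round(a,2)
for c in("top","scene"):
    z=np.load(c+"0.npz");p=z["p"].astype(int);W=z["W"]; X,Y,Z=W[...,0],W[...,1],W[...,2]
    hsv=cv2.cvtColor(z["p"],cv2.COLOR_RGB2HSV);H,S,V=[hsv[...,i].astype(int) for i in range(3)]
    print("==",c, "table z",np.nanmedian(Z[(X>.25)&(X<.35)&(abs(Y)<.1)]))
    m=(abs(Z-.06)<.006)&(X>.35)&(X<.62)&(Y>.14)&(Y<.27)
    print("rack",rect(W[m][:,:2]),np.median(Z[m]))
    m=(abs(Z-.06)<.005)&(X>.38)&(X<.55)&(Y>-.4)&(Y<-.22)&((H<8)|(H>172))&(S>120)
    print("holder",rect(W[m][:,:2]),np.median(Z[m]),m.sum(), W[m].mean(0).round(4))
    for n,xr in(("green",.422),("yellow",.491),("blue",.56)):
        m=(abs(Z-.116)<.007)&(abs(X-xr)<.04)&(Y>.17)&(Y<.27)
        print(n,rect(W[m][:,:2]),m.sum(),np.median(Z[m]),((W[m].min(0)+W[m].max(0))/2).round(4),W[m].mean(0).round(4))
    # jig plane
    m=(X>.5)&(X<.72)&(Y>-.2)&(Y<.13)&(Z>.025)&(S<60)
    P=W[m]; rng=np.random.default_rng(0);best=0
    for _ in range(400):
        a=P[rng.choice(len(P),3,False)];n=np.cross(a[1]-a[0],a[2]-a[0]);n/=np.linalg.norm(n)+1e-12;n*=np.sign(n[2])
        if abs(n[2]-.866)>.05: continue
        k=abs((P-a[0])@n)<.002
        if k.sum()>best:best=k.sum();K=k
    Q=P[K];o=Q.mean(0);n=np.linalg.svd(Q-o)[2][2];n*=np.sign(n[2])
    yaw=np.arctan2(-n[1],-n[0]);print("jig n",n.round(4),"tilt",np.degrees(np.arccos(n[2])),"yaw",np.degrees(yaw),best)
    h=np.array([np.cos(yaw),np.sin(yaw),0]);y=np.array([-h[1],h[0],0]);x=np.cross(y,n)
    m=(X>.48)&(X<.75)&(Y>-.22)&(Y<.15)&(Z>.01)&(abs((W-o)@n)<.004); Q=W[m]-o
    C=np.c_[Q@x,Q@y];r=rect(C);print("table",r); 
    ct=np.array(r[0])/1000; O=o+x*ct[0]+y*ct[1];print("centre",O.round(4))
    for s in(.05,-.05):print("mouth nominal",(O+y*s+n*.046).round(4))
    m=(X>.48)&(X<.75)&(Y>-.22)&(Y<.15)&(abs((W-o)@n-.046)<.006); Q=W[m]-O
    print("jawtop h",np.median(Q@n)); yy=(Q@y)*1000;xx=Q@x*1000
    print("hist",[(b,int(k)) for k,b in zip(*np.histogram(yy,np.arange(-90,92,2))) if k])
    for s in(1,-1):
        g=abs(yy-50*s)<35;print(np.percentile(xx[g],[1,99]).round(1),np.percentile(yy[g],[1,99]).round(1))
E
python3 fit.py
```

```text
== top table z 9.219470512549383e-05
rack (array([497.8, 227.6]), array([230.7,  79.4]), 2.24) 0.06086855637054042
holder (array([ 470. , -305.6]), array([75.4, 90.6]), 73.09) 0.05997426919117148 796 [ 0.469  -0.3051  0.06  ]
green (array([427.1, 225.1]), array([35., 18.]), 1.58) 114 0.11590361172025981 [0.427  0.2251 0.1155] [0.4269 0.2247 0.1158]
yellow (array([496.8, 228.2]), array([34.6, 20. ]), 1.07) 115 0.11525384553950224 [0.4967 0.2283 0.115 ] [0.4961 0.2281 0.1152]
blue (array([567.1, 231.4]), array([36.9, 19.6]), 4.29) 109 0.11532161404691633 [0.5666 0.2317 0.1152] [0.5663 0.2305 0.1152]
jig n [-0.5031 -0.0155  0.8641] tilt 30.22149412930154 yaw 1.761240050537784 2252
table (array([-2.5,  6.1]), array([228.8, 149.7]), 89.93)
centre [ 0.6267 -0.0221  0.0758]
mouth nominal [0.602  0.0272 0.1155]
mouth nominal [ 0.6051 -0.0728  0.1155]
jawtop h 0.04555629867385119
hist [(np.int64(-74), 21), (np.int64(-72), 22), (np.int64(-70), 20), (np.int64(-68), 23), (np.int64(-66), 25), (np.int64(-64), 19), (np.int64(-62), 19), (np.int64(-60), 23), (np.int64(-58), 6), (np.int64(-44), 3), (n
[... 1737 characters left out ...]
), 19), (np.int64(-40), 19), (np.int64(-38), 15), (np.int64(-36), 14), (np.int64(-34), 10), (np.int64(-32), 19), (np.int64(-30), 15), (np.int64(-28), 14), (np.int64(-26), 4), (np.int64(-24), 1), (np.int64(26), 3), (np.int64(28), 16), (np.int64(30), 22), (np.int64(32), 15), (np.int64(34), 15), (np.int64(36), 16), (np.int64(38), 10), (np.int64(40), 20), (np.int64(42), 11), (np.int64(44), 4), (np.int64(46), 4), (np.int64(52), 5), (np.int64(54), 17), (np.int64(56), 11), (np.int64(58), 21), (np.int64(60), 14), (np.int64(62), 14), (np.int64(64), 11), (np.int64(66), 9), (np.int64(68), 13), (np.int64(70), 9), (np.int64(72), 4), (np.int64(74), 1)]
[-35.9  35.7] [28.1 72.9]
[-36.   35.1] [-73.9 -25.6]
```

Both cameras agree. The left gap spans about 44.5–54.8 mm in the jig's frame, so it looks like the narrow pair. I'll add a delta calculator and go to the yellow leaf.

```bash
cat > d.py <<'E'
import sys
from h import *
def frame(yaw,tilt=0): return R.from_euler("z",yaw,degrees=True)*R.from_euler("y",-tilt,degrees=True)
OFF=.017
T={"green":([.4265,.225,.091],2.3,0),"yellow":([.4967,.2278,.091],2.3,0),"blue":([.567,.231,.091],2.3,0),
   "gap":([.602,.0273,.1155],1.8,30),"holder":([.4693,-.3055,.091],-16.9,0)}
def delta(name,up=0,trim=(0,0,0)):
    c,yw,t=T[name];L=frame(yw,t);Rt=L*R.from_euler("y",180,degrees=True)
    p=np.array(c)+L.apply([trim[0],trim[1],trim[2]+up])-L.apply([0,0,OFF])
    s=env.sense();r=(Rt*R.from_quat(s["eef_rot"]).inv()).as_rotvec(degrees=True)
    f=np.array(s["ft_force"]);Li=L.inv()
    print(name,up,"units",((p-s["tcp_pos"])/.03).round(3),"turn",(r/4).round(3),"| in target axes mm",(Li.apply(np.array(s["tcp_pos"])-p)*1000).round(2),"F",Li.apply(f).round(2),"M",Li.apply(s["torque"]).round(2),"w",round(s["gripper_width"],4),"gf",round(s["gripper_force"],1),"t",round(s["clock"],2))
if __name__=="__main__":
    for a in sys.argv[1:]:
        k=a.split(",");delta(k[0],float(k[1])/1000 if len(k)>1 else 0)
E
python3 d.py yellow,100
```

```text
yellow 0.1 units [  9.066 -11.848  -1.911] turn [-2.000e-03  0.000e+00  5.843e+00] | in target axes mm [-257.5   366.06   57.34] F [-0.95  0.4   0.23] M [-0.06 -0.02  0.01] w 0.0854 gf 0.0 t 1.1
```

```bash
python3 -m crank '[[0.75,-0.98,0,0,0,0.5,1],[0.75,-0.98,0,0,0,0.5,1],[0.75,-0.98,0,0,0,0.5,1],[0.75,-0.98,0,0,0,0.5,1],[0.75,-0.98,0,0,0,0.5,1],[0.75,-0.98,0,0,0,0.5,1],[0.75,-0.98,0,0,0,0.5,1],[0.75,-0.98,0,0,0,0.5,1],[0.75,-0.98,0,0,0,0.5,1],[0.75,-0.98,0,0,0,0.5,1]]' 60; python3 d.py yellow,100 yellow
```

```text
clock: 1.93
tcp_pos: [0.4507, 0.2877, 0.2315]
eef_rot: [0.008, 1.0, 0.0, 0.0]
ft_force: [0.5, 0.4, 0.4]
gripper_width: 0.0854
gripper_force: 0.0
yellow 0.1 units [ 1.533 -1.997 -1.917] turn [-0.004  0.006  0.817] | in target axes mm [-43.55  61.72  57.52] F [0.55 0.39 0.4 ] M [ 0.01 -0.08  0.03] w 0.0854 gf 0.0 t 1.93
yellow 0 units [ 1.533 -1.997 -5.251] turn [-0.004  0.006  0.817] | in target axes mm [-43.55  61.72 157.52] F [0.55 0.39 0.4 ] M [ 0.01 -0.08  0.03] w 0.0854 gf 0.0 t 1.93
```

```bash
python3 -m crank '[[0.75,-1,0,0,0,0.4,1],[0.78,-1,0,0,0,0.4,1],[0,0,-1,0,0,0,1],[0,0,-1,0,0,0,1],[0,0,-0.7,0,0,0,1],[0,0,0,0,0,0,1],[0,0,0,0,0,0,1]]' 60; python3 d.py yellow
python3 - <<'E'
from h import *
p,d,W=cloud("top");cv2.imwrite("pics/t1.png",cv2.resize(p[120:280,90:250,::-1],(640,640))[:600])
E
```

```text
clock: 2.52
tcp_pos: [0.4951, 0.2291, 0.1499]
eef_rot: [-0.019, 1.0, -0.0, -0.001]
ft_force: [0.2, -0.0, -0.4]
gripper_width: 0.0856
gripper_force: 0.0
yellow 0 units [ 0.052 -0.042 -2.529] turn [ 0.013 -0.025  0.039] | in target axes mm [-1.51  1.33 75.88] F [ 0.23 -0.05 -0.37] M [-0.06 -0.05  0.03] w 0.0856 gf 0.0 t 2.52
```

View pics/t1.png

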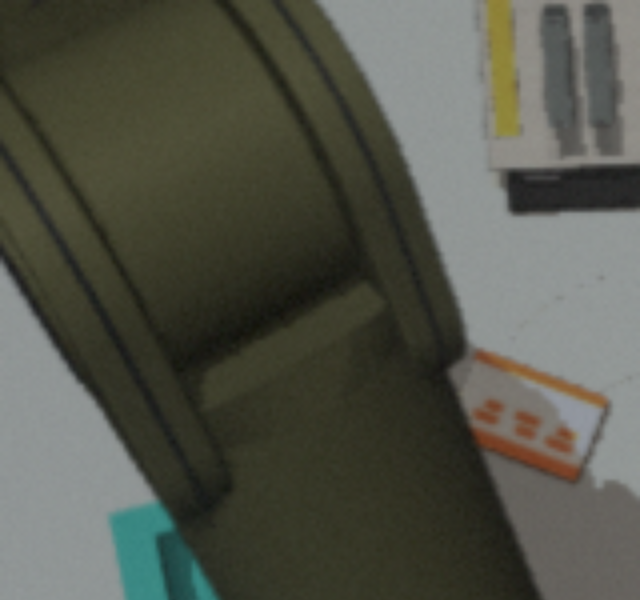

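The arm hides the rack from above, so I'll rely on the measurements. Descend and grip.

```bash
python3 -m crank '[[0.05,-0.04,-0.8,0,0,0.04,1],[0,0,-0.8,0,0,0,1],[0,0,-0.6,0,0,0,1],[0,0,-0.33,0,0,0,1],[0,0,0,0,0,0,0.4],[0,0,0,0,0,0,0.1],[0,0,0,0,0,0,0],[0,0,0,0,0,0,0],[0,0,0,0,0,0,0],[0,0,0,0,0,0,0]]' 60; python3 d.py yellow gap,100
```

```text
clock: 3.4
tcp_pos: [0.4978, 0.2284, 0.0755]
eef_rot: [-0.02, 1.0, 0.001, 0.001]
ft_force: [-0.2, -0.5, 3.8]
gripper_width: 0.0194
gripper_force: 59.1
yellow 0 units [-0.036 -0.021 -0.05 ] turn [-0.015  0.025  0.005] | in target axes mm [1.12 0.58 1.49] F [-0.2  -0.47  3.77] M [-0.04  0.14  0.01] w 0.0194 gf 59.1 t 3.4
gap 0.1 units [ 2.091 -6.748  3.73 ] turn [ 0.252 -7.47  -0.121] | in target axes mm [-104.73  204.3   -68.73] F [ 1.72 -0.47  3.36] M [-0.04  0.14  0.03] w 0.0194 gf 59.1 t 3.4
```

```bash
python3 -m crank '[[0,0,0.5,0,0,0,0],[0,0,1,0,0,0,0],[0,0,1,0,0,0,0],[0,0,1,0,0,0,0],[0,0,0.5,0,-0.5,0,0],[0.1,-0.6,0,0,-1,0,0],[0.2,-0.9,0,0,-1,0,0],[0.3,-0.9,0,0,-1,0,0],[0.3,-0.9,0,0,-1,0,0],[0.3,-0.9,0,0,-1,0,0]]'; python3 -m crank '[[0.3,-0.9,0,0.1,-0.9,0,0],[0.3,-0.9,0,0.1,-0.9,-0.1,0],[0.2,-0.6,0,0,-0.2,0,0],[0,0,0,0,0,0,0],[0,0,0,0,0,0,0]]'; python3 d.py gap,100 gap,76
```

```text
clock: 4.23
tcp_pos: [0.5291, 0.1122, 0.1963]
eef_rot: [-0.015, 0.985, -0.011, 0.171]
ft_force: [-0.4, -1.6, -1.0]
gripper_width: 0.0198
gripper_force: 58.8
clock: 4.65
tcp_pos: [0.5375, 0.0814, 0.1939]
eef_rot: [-0.015, 0.983, -0.016, 0.185]
ft_force: [0.3, 1.4, -1.0]
gripper_width: 0.0192
gripper_force: 58.9
gap 0.1 units [ 0.768 -1.847 -0.218] turn [ 0.59  -2.162  0.15 ] | in target axes mm [-15.16  56.1   16.3 ] F [-0.23  1.42 -1.02] M [0.08 0.51 0.  ] w 0.0192 gf 58.9 t 4.65
gap 0.076 units [ 1.167 -1.834 -0.911] turn [ 0.59  -2.162  0.15 ] | in target axes mm [-15.16  56.1   40.3 ] F [-0.23  1.42 -1.02] M [0.08 0.51 0.  ] w 0.0192 gf 58.9 t 4.65
```

```bash
python3 - <<'E'
from h import *
s=env.sense();print(np.round(s["q"],3),np.round(s["tau"],1),s["torque"])
E
```

```text
[-0.383  0.56   0.096  2.216  1.342  0.088 -0.035] [  0.7 -40.7   2.9  -8.7   0.4   0.3  -0.2] [0.05111608 0.50746085 0.04064356]
```

Joint 6 is near its singularity and joint 5 is swinging through, so the rows were slowed rather than blocked. I'll continue with gentler rows.

```bash
python3 -m crank '[[0.08,-0.2,0,0.06,-0.22,0.01,0],[0.08,-0.2,0,0.06,-0.22,0.01,0],[0.08,-0.2,0,0.06,-0.22,0.01,0],[0.08,-0.2,0,0.06,-0.22,0.01,0],[0.08,-0.2,0,0.06,-0.22,0.02,0],[0.08,-0.2,0,0.06,-0.22,0.02,0],[0.08,-0.2,0,0.06,-0.22,0.02,0],[0.08,-0.2,0,0.06,-0.22,0.02,0],[0.08,-0.2,0,0.06,-0.22,0.02,0],[0,0,0,0.06,-0.22,0.02,0]]'; python3 d.py gap,100;python3 -c "
from h import *
print(np.round(env.sense()['q'],3))"
```

```text
clock: 5.48
tcp_pos: [0.5581, 0.0298, 0.1938]
eef_rot: [-0.015, 0.967, 0.003, 0.256]
ft_force: [0.1, -0.0, -1.5]
gripper_width: 0.0191
gripper_force: 58.9
gap 0.1 units [ 0.082 -0.127 -0.215] turn [ 0.036 -0.077  0.01 ] | in target axes mm [1.2  3.88 6.74] F [-0.67 -0.01 -1.33] M [-0.06  0.65  0.01] w 0.0191 gf 58.9 t 5.48
[ 0.111  0.603 -0.451  2.306  2.194  0.418 -0.746]
```

```bash
python3 -m crank '[[0.08,-0.13,-0.2,0.03,-0.08,0.01,0],[0,0,0,0,0,0,0],[0,0,0,0,0,0,0],[0,0,0,0,0,0,0]]' >/dev/null; cat > avg.py <<'E'
import sys
from d import *
n=sys.argv[1];up=float(sys.argv[2])/1000
c,yw,t=T[n];L=frame(yw,t);Rt=L*R.from_euler("y",180,degrees=True);a=[];r=[]
for i in range(6):
    p,d,W=cloud("scene");s=env.sense();a.append(s["tcp_pos"]);r.append((R.from_quat(s["eef_rot"])*Rt.inv()).as_rotvec(degrees=True))
p0=np.array(c)+L.apply([0,0,up-OFF]);e=np.mean(a,0)-p0
print("err target axes mm",(L.inv().apply(e)*1000).round(2),"std",(np.std(a,0)*1000).round(2),"fix units",(-e/.03).round(3),"turn fix",(-np.mean(r,0)/4).round(3),"F",s["ft_force"],"t",s["clock"])
np.savez("last.npz",p=p,W=W)
E
python3 avg.py gap 100; python3 - <<'E'
from h import *
z=np.load("last.npz");cv2.imwrite("pics/s2.png",cv2.resize(z["p"][110:220,220:360,::-1],(760,597),interpolation=cv2.INTER_CUBIC))
E
```

```text
err target axes mm [-0.36  1.26  0.59] std [0.06 0.16 0.08] fix units [ 0.022 -0.041 -0.011] turn fix [ 0.006 -0.017 -0.041] F [ 0.37202781 -0.25016524 -1.11759675] t 6.1167
```

View pics/s2.png

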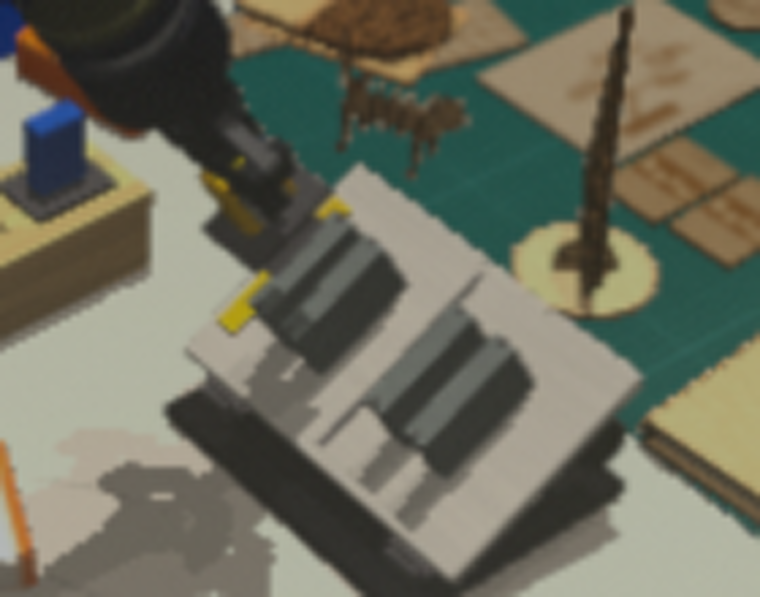

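The leaf is held with its flange at (245,225). The blade blends in with the grey jaws near (320,260), so I'll check it with depth.

```bash
python3 - <<'E'
from d import *
z=np.load("last.npz");W=z["W"];c,yw,t=T["gap"];L=frame(yw,t)
Q=L.inv().apply((W.reshape(-1,3)-c))*1000
k=(abs(Q[:,0])<28)&(abs(Q[:,1])<30)&(Q[:,2]>12)&(Q[:,2]<80)&~np.isnan(Q[:,0]);q=Q[k];print(len(q))
b=q[q[:,2]<62];print("blade",np.percentile(b,[2,25,50,75,98],axis=0).round(1))
f=q[(q[:,2]>66)];print("flange",np.percentile(f,[2,50,98],axis=0).round(1))
j=Q[(abs(Q[:,2])<4)&(abs(Q[:,1])<28)&(abs(Q[:,0])<25)];print(np.histogram(j[:,1],np.arange(-28,29,2)))
# small-patch right blade face vs z
for zz in range(28,64,6):
    s=b[abs(b[:,2]-zz)<3]; print(zz,len(s),np.median(s[:,1]).round(2) if len(s) else "")
E
```

```text
176
blade [[-19.5  -3.9  28.9]
 [-10.3  -2.7  34.1]
 [  0.4  -2.1  37.8]
 [  9.9  -1.5  41.1]
 [ 18.5   2.4  44.6]]
flange [[-27.2 -21.   69.8]
 [ -7.9 -11.   74.3]
 [ 26.9  19.4  78.6]]
(array([ 0,  0,  0,  9, 10,  9, 11, 11,  8,  7,  6,  8,  2,  0,  0,  1,  5,
       12,  8, 12,  7, 10,  5,  8,  0,  2,  0,  0]), array([-28, -26, -24, -22, -20, -18, -16, -14, -12, -10,  -8,  -6,  -4,
        -2,   0,   2,   4,   6,   8,  10,  12,  14,  16,  18,  20,  22,
        24,  26,  28]))
28 4 0.5
34 14 -2.17
40 17 -2.41
46 3 -2.07
52 0 
58 0
```

```bash
python3 -m crank '[[0.02,-0.04,0,0,-0.02,-0.04,0],[0.11,0.003,-0.19,0,0,0,0],[0.11,0.003,-0.19,0,0,0,0],[0.11,0.003,-0.19,0,0,0,0],[0,0,0,0,0,0,0],[0,0,0,0,0,0,0],[0,0,0,0,0,0,0]]'>/dev/null; python3 avg.py gap 80
```

```text
err target axes mm [-0.2  -0.53  0.46] std [0.05 0.01 0.11] fix units [ 0.013  0.018 -0.01 ] turn fix [ 0.007 -0.004  0.006] F [ 0.1448651   0.21235779 -0.78633321] t 7.0
```

```bash
python3 -m crank '[[0,0.015,0,0,0,0,0],[0.05,0.002,-0.087,0,0,0,0],[0.05,0.002,-0.087,0,0,0,0],[0.05,0.002,-0.087,0,0,0,0],[0.05,0.002,-0.087,0,0,0,0],[0.05,0.002,-0.087,0,0,0,0],[0,0,0,0,0,0,0]]'; python3 d.py gap,65
```

```text
clock: 7.58
tcp_pos: [0.5778, 0.0265, 0.1565]
eef_rot: [-0.015, 0.966, 0.004, 0.258]
ft_force: [0.4, -0.3, -0.9]
gripper_width: 0.019
gripper_force: 58.9
gap 0.065 units [0.006 0.003 0.02 ] turn [ 0.004 -0.014  0.013] | in target axes mm [-0.44 -0.08 -0.42] F [-0.07 -0.33 -0.94] M [0.02 0.58 0.02] w 0.019 gf 58.9 t 7.58
```

The blade has entered with no contact force. Continue down.

```bash
python3 -m crank '[[0.05,0.002,-0.087,0,0,0,0],[0.05,0.002,-0.087,0,0,0,0],[0.05,0.002,-0.087,0,0,0,0],[0.05,0.002,-0.087,0,0,0,0],[0.05,0.002,-0.087,0,0,0,0],[0,0,0,0,0,0,0]]'; python3 d.py gap,50;python3 -m crank '[[0.05,0.002,-0.087,0,0,0,0],[0.05,0.002,-0.087,0,0,0,0],[0.05,0.002,-0.087,0,0,0,0],[0.05,0.002,-0.087,0,0,0,0],[0,0,0,0,0,0,0]]'; python3 d.py gap,38
```

```text
clock: 8.08
tcp_pos: [0.5854, 0.0267, 0.1436]
eef_rot: [-0.015, 0.966, 0.004, 0.258]
ft_force: [-0.6, 0.5, -0.5]
gripper_width: 0.0196
gripper_force: 58.9
gap 0.05 units [0.005 0.001 0.017] turn [ 0.004 -0.011  0.012] | in target axes mm [-0.37 -0.04 -0.36] F [-0.78  0.55 -0.15] M [ 0.04  0.7  -0.01] w 0.0196 gf 58.9 t 8.08
clock: 8.5
tcp_pos: [0.5913, 0.027, 0.1332]
eef_rot: [-0.015, 0.966, 0.004, 0.258]
ft_force: [0.6, 0.9, -0.5]
gripper_width: 0.0195
gripper_force: 58.9
gap 0.038 units [0.005 0.    0.018] turn [ 0.005 -0.011  0.012] | in target axes mm [-0.4  -0.   -0.39] F [ 0.25  0.9  -0.76] M [-0.02  0.61 -0.  ] w 0.0195 gf 58.9 t 8.5
```

Now seat it in 1 mm steps and watch the force.

```bash
python3 -m crank '[[0.05,0.002,-0.087,0,0,0,0],[0.017,0,-0.029,0,0,0,0],[0,0,0,0,0,0,0]]' >/dev/null; python3 d.py gap,34; python3 -m crank '[[0.017,0,-0.029,0,0,0,0],[0,0,0,0,0,0,0]]' >/dev/null; python3 d.py gap,33;python3 -m crank '[[0.017,0,-0.029,0,0,0,0],[0,0,0,0,0,0,0]]' >/dev/null; python3 d.py gap,32
```

```text
gap 0.034 units [ 0.009 -0.002  0.009] turn [ 0.006 -0.009  0.009] | in target axes mm [-0.38  0.06 -0.09] F [-1.1  -0.   -1.45] M [-0.04  0.57 -0.  ] w 0.0191 gf 58.9 t 8.75
gap 0.033 units [ 0.008 -0.002  0.002] turn [ 0.006 -0.005  0.008] | in target axes mm [-0.25  0.06  0.07] F [ 0.03 -0.51 -0.1 ] M [-0.03  0.64 -0.03] w 0.0195 gf 58.9 t 8.92
gap 0.032 units [ 0.008 -0.     0.001] turn [ 0.006 -0.004  0.009] | in target axes mm [-0.22  0.01  0.09] F [-0.01 -0.06 -1.47] M [-0.04  0.62 -0.01] w 0.0193 gf 58.9 t 9.08
```

```bash
for i in 31 30 29; do python3 -m crank '[[0.017,0,-0.029,0,0,0,0],[0,0,0,0,0,0,0]]' >/dev/null; python3 d.py gap,$i; done
```

```text
gap 0.031 units [ 0.022 -0.002 -0.019] turn [0.011 0.003 0.002] | in target axes mm [-0.28  0.07  0.82] F [-1.44 -0.26  6.98] M [-0.22  0.51 -0.04] w 0.0192 gf 59.8 t 9.25
gap 0.03 units [ 0.038 -0.002 -0.046] turn [ 0.015  0.012 -0.004] | in target axes mm [-0.31  0.11  1.77] F [ 0.02 -0.59 18.66] M [-0.37  0.54 -0.09] w 0.0194 gf 61.4 t 9.42
gap 0.029 units [ 0.055 -0.001 -0.073] turn [ 0.019  0.02  -0.009] | in target axes mm [-0.34  0.09  2.73] F [-0.14 -1.31 29.2 ] M [-0.53  0.5  -0.12] w 0.0193 gf 63.0 t 9.58
```

Seated: the flange meets the jaws at about 32 mm. Withdraw along the gap axis.

```bash
python3 -m crank '[[-0.118,-0.004,0.205,0,0,0,0],[-0.118,-0.004,0.205,0,0,0,0],[-0.118,-0.004,0.205,0,0,0,0],[-0.118,-0.004,0.205,0,0,0,0],[-0.118,-0.004,0.205,0,0,0,0],[-0.118,-0.004,0.205,0,0,0,0],[-0.118,-0.004,0.205,0,0,0,0],[-0.15,-0.004,0.26,0,0,0,0],[-0.15,-0.004,0.26,0,0,0,0],[-0.15,-0.004,0.26,0,0,0,0]]'; python3 d.py yellow,120 yellow
```

```text
clock: 10.42
tcp_pos: [0.5569, 0.026, 0.1931]
eef_rot: [-0.015, 0.966, 0.004, 0.259]
ft_force: [0.3, 1.0, -1.7]
gripper_width: 0.0194
gripper_force: 58.9
yellow 0.12 units [-2.007  6.728  0.03 ] turn [-0.262  7.49   0.127] | in target axes mm [  52.06 -204.09   -0.89] F [ 0.32  1.03 -1.65] M [-0.01  0.7   0.02] w 0.0194 gf 58.9 t 10.42
yellow 0 units [-2.007  6.728 -3.97 ] turn [-0.262  7.49   0.127] | in target axes mm [  52.06 -204.09  119.11] F [ 0.32  1.03 -1.65] M [-0.01  0.7   0.02] w 0.0194 gf 58.9 t 10.42
```

```bash
for i in 1 2 3; do python3 -m crank '[[-0.067,0.224,0,-0.009,0.25,0.004,0],[-0.067,0.224,0,-0.009,0.25,0.004,0],[-0.067,0.224,0,-0.009,0.25,0.004,0],[-0.067,0.224,0,-0.009,0.25,0.004,0],[-0.067,0.224,0,-0.009,0.25,0.004,0],[-0.067,0.224,0,-0.009,0.25,0.004,0],[-0.067,0.224,0,-0.009,0.25,0.004,0],[-0.067,0.224,0,-0.009,0.25,0.004,0],[-0.067,0.224,0,-0.009,0.25,0.004,0],[-0.067,0.224,0,-0.009,0.25,0.004,0]]'|head -1; python3 d.py yellow,120; done
```

```text
clock: 11.25
yellow 0.12 units [-1.416  4.718  0.04 ] turn [-0.128  5.246  0.073] | in target axes mm [  36.77 -143.13   -1.21] F [ 0.8  -0.29 -1.64] M [-0.01  0.45 -0.  ] w 0.0194 gf 58.9 t 11.25
clock: 12.08
yellow 0.12 units [-0.743  2.502  0.043] turn [-0.044  2.733  0.056] | in target axes mm [ 19.27 -75.89  -1.28] F [-0.05 -0.43 -0.07] M [-0.04  0.23 -0.03] w 0.0196 gf 58.9 t 12.08
clock: 12.92
yellow 0.12 units [-0.075  0.256  0.055] turn [0.051 0.221 0.009] | in target axes mm [ 1.95 -7.76 -1.65] F [-0.1  -0.68 -0.44] M [0.03 0.05 0.01] w 0.0193 gf 58.9 t 12.92
```

```bash
python3 -m crank '[[-0.05,0.26,0,0.05,0.22,0.01,0],[0,0,-0.5,0,0,0,0],[0,0,-0.9,0,0,0,0],[0,0,-0.5,0,0,0,0],[0,0,0,0,0,0,0]]'>/dev/null; python3 avg.py yellow 62
```

```text
err target axes mm [ 1.19  0.1  -0.45] std [0.6  0.41 0.87] fix units [-0.04  -0.005  0.015] turn fix [-0.007  0.019 -0.001] F [ 0.42596565 -0.09904025 -1.1132578 ] t 13.6333
```

```bash
python3 -m crank '[[0,0,-0.4,0,0,0,0],[0,0,-0.4,0,0,0,0],[0,0,-0.4,0,0,0,0],[0,0,-0.4,0,0,0,0],[0,0,-0.3,0,0,0,0],[0,0,0,0,0,0,0]]'>/dev/null; python3 d.py yellow; for i in 1 2 ; do python3 -m crank '[[0,0,-0.05,0,0,0,0],[0,0,0,0,0,0,0]]' >/dev/null; python3 d.py yellow; done
```

```text
yellow 0 units [-0.016  0.025 -0.106] turn [ 0.015 -0.004 -0.001] | in target axes mm [ 0.46 -0.76  3.18] F [ 0.16 -0.45 -1.44] M [-0.04 -0.   -0.  ] w 0.0194 gf 58.9 t 14.13
yellow 0 units [-0.044 -0.    -0.103] turn [-0.009  0.027  0.   ] | in target axes mm [ 1.32 -0.05  3.1 ] F [ 0.72  0.52 -1.61] M [-0.01 -0.05 -0.  ] w 0.0191 gf 58.9 t 14.3
yellow 0 units [-0.045  0.004 -0.051] turn [-0.008  0.028  0.002] | in target axes mm [ 1.34 -0.18  1.54] F [-0.05  0.38 -0.53] M [ 0.03 -0.04 -0.02] w 0.0195 gf 58.9 t 14.47
```

```bash
for i in 1 2 ; do python3 -m crank '[[0,0,-0.03,0,0,0,0],[0,0,0,0,0,0,0]]' >/dev/null; python3 d.py yellow; done
```

```text
yellow 0 units [-0.045  0.003 -0.049] turn [-0.004  0.037  0.001] | in target axes mm [ 1.36 -0.15  1.47] F [-0.27 -0.47  9.36] M [-0.27  0.37  0.01] w 0.0195 gf 60.1 t 14.63
yellow 0 units [-0.047  0.003 -0.048] turn [0.    0.047 0.002] | in target axes mm [ 1.39 -0.16  1.45] F [-2.83 -2.21 16.76] M [-0.56  0.66 -0.05] w 0.0195 gf 61.3 t 14.8
```

Seated. Release, lift, and move over green.

```bash
python3 -m crank '[[0,0,0.05,0,0,0,0],[0,0,0,0,0,0,0.5],[0,0,0,0,0,0,1],[0,0,0,0,0,0,1],[0,0,0,0,0,0,1],[0,0,0,0,0,0,1]]'; python3 -m crank '[[0,0,0.5,0,0,0,1],[0,0,1,0,0,0,1],[0,0,1,0,0,0,1],[-0.8,0,0,0,0,0,1],[-0.8,-0.05,0,0,0,0,1],[-0.72,-0.05,0,0,0,0,1],[0,0,0,0,0,0,1],[0,0,0,0,0,0,1]]'; python3 avg.py green 75;python3 - <<'E'
from h import *
z=np.load("last.npz");cv2.imwrite("pics/s3.png",cv2.resize(z["p"][100:220,130:290,::-1],(800,600),interpolation=cv2.INTER_CUBIC))
E
```

```text
clock: 15.3
tcp_pos: [0.4976, 0.2274, 0.0746]
eef_rot: [-0.02, 1.0, -0.0, 0.0]
ft_force: [0.1, 0.3, 0.6]
gripper_width: 0.0784
gripper_force: 0.0
clock: 15.97
tcp_pos: [0.4272, 0.2244, 0.1499]
eef_rot: [-0.021, 1.0, -0.0, 0.0]
ft_force: [0.4, 0.2, -0.4]
gripper_width: 0.0851
gripper_force: 0.0
err target axes mm [ 2.44 -0.48  0.7 ] std [0.25 0.07 0.1 ] fix units [-0.082  0.013 -0.023] turn fix [-0.006  0.024  0.012] F [-0.47806673 -0.00137932  0.00834491] t 16.2667
```

View pics/s3.png

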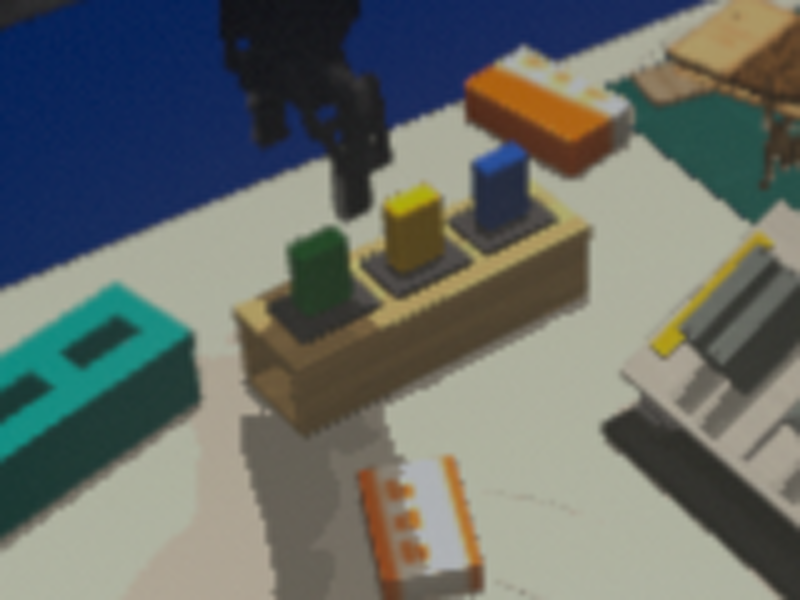

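The yellow leaf stands upright at (413,230), and the open gripper is above green at (320,270). Grip green.

```bash
python3 -m crank '[[-0.07,0.01,-0.8,0,0.02,0.01,1],[0,0,-0.8,0,0,0,1],[0,0,-0.6,0,0,0,1],[0,0,-0.25,0,0,0,1],[0,0,0,0,0,0,0.4],[0,0,0,0,0,0,0.1],[0,0,0,0,0,0,0],[0,0,0,0,0,0,0],[0,0,0,0,0,0,0],[0,0,0,0,0,0,0]]' 60; python3 avg.py green 0;  python3 -m crank '[[0,0,0.5,0,0,0,0],[0,0,1,0,0,0,0],[0,0,1,0,0,0,0],[0,0,1,0,0,0,0],[0,0,0.5,0,0,0,0],[0,0,0,0,0,0,0]]'; python3 d.py gap,100
```

```text
clock: 17.1
tcp_pos: [0.4265, 0.225, 0.0771]
eef_rot: [-0.02, 1.0, 0.0, 0.0]
ft_force: [-0.2, -0.1, 2.9]
gripper_width: 0.0192
gripper_force: 58.4
err target axes mm [-0.03  0.01  3.07] std [0.01 0.02 0.01] fix units [ 0.001 -0.    -0.102] turn fix [-0.009  0.015 -0.007] F [-0.5552459  -0.53956082  7.16349752] t 17.4
clock: 17.9
tcp_pos: [0.4275, 0.226, 0.1994]
eef_rot: [-0.02, 1.0, 0.002, 0.003]
ft_force: [0.6, 0.4, -1.7]
gripper_width: 0.0193
gripper_force: 58.9
gap 0.1 units [ 4.435 -6.665 -0.399] turn [ 0.22  -7.424 -0.137] | in target axes mm [-103.75  204.04   73.73] F [-0.29  0.42 -1.82] M [0.03 0.06 0.03] w 0.0193 gf 58.9 t 17.9
```

```bash
for i in 1 2 3; do python3 -m crank '[[0.148,-0.222,0,0.007,-0.247,-0.004,0],[0.148,-0.222,0,0.007,-0.247,-0.004,0],[0.148,-0.222,0,0.007,-0.247,-0.004,0],[0.148,-0.222,0,0.007,-0.247,-0.004,0],[0.148,-0.222,0,0.007,-0.247,-0.004,0],[0.148,-0.222,0,0.007,-0.247,-0.004,0],[0.148,-0.222,0,0.007,-0.247,-0.004,0],[0.148,-0.222,0,0.007,-0.247,-0.004,0],[0.148,-0.222,0,0.007,-0.247,-0.004,0],[0.148,-0.222,0,0.007,-0.247,-0.004,0]]'|head -1; python3 d.py gap,100; done
```

```text
clock: 18.73
gap 0.1 units [ 2.994 -4.383 -0.296] turn [ 0.2   -5.009 -0.086] | in target axes mm [-69.74 134.25  50.53] F [ 0.09  0.41 -1.07] M [0.03 0.27 0.01] w 0.0196 gf 58.9 t 18.73
clock: 19.57
gap 0.1 units [ 1.528 -2.171 -0.3  ] turn [ 0.117 -2.554 -0.045] | in target axes mm [-33.39  66.53  29.69] F [-0.33  0.59 -2.27] M [-0.03  0.47  0.  ] w 0.0197 gf 58.9 t 19.57
clock: 20.4
gap 0.1 units [ 0.101 -0.031 -0.292] turn [ 0.066 -0.178  0.002] | in target axes mm [1.77 1.01 9.09] F [ 0.28 -0.12 -0.8 ] M [ 0.01  0.61 -0.06] w 0.0195 gf 58.9 t 20.4
```

```bash
python3 -m crank '[[0.1,-0.03,-0.29,0.066,-0.18,0,0],[0.1,0.003,-0.173,0,0,0,0],[0.1,0.003,-0.173,0,0,0,0],[0.1,0.003,-0.173,0,0,0,0],[0,0,0,0,0,0,0],[0,0,0,0,0,0,0],[0,0,0,0,0,0,0]]'>/dev/null; python3 avg.py gap 82
```

```text
err target axes mm [0.46 0.63 0.3 ] std [0.02 0.1  0.03] fix units [-0.007 -0.021 -0.016] turn fix [0.01  0.008 0.003] F [ 0.98369429 -0.78339616 -1.35269922] t 21.2833
```

Correct y and press down in steps, watching the force.

```bash
python3 -m crank '[[-0.005,-0.018,0,0,0,0,0],[0.05,0.002,-0.087,0,0,0,0],[0.017,0,-0.029,0,0,0,0],[0,0,0,0,0,0,0],[0,0,0,0,0,0,0]]'>/dev/null; python3 d.py gap,78; for i in 77 76 75 74; do python3 -m crank '[[0.017,0,-0.029,0,0,0,0],[0,0,0,0,0,0,0]]' >/dev/null; python3 d.py gap,$i; done
```

```text
gap 0.078 units [-0.002  0.005  0.001] turn [ 0.007 -0.002  0.01 ] | in target axes mm [ 0.02 -0.14 -0.05] F [-0.74 -0.82 -0.84] M [-0.02  0.64 -0.02] w 0.0194 gf 58.9 t 21.7
gap 0.077 units [-0.005  0.005 -0.002] turn [0.009 0.002 0.009] | in target axes mm [ 0.15 -0.17 -0.02] F [-0.4  -0.49 -0.63] M [-0.01  0.62 -0.03] w 0.0187 gf 58.9 t 21.87
gap 0.076 units [-0.005  0.006 -0.002] turn [0.008 0.002 0.01 ] | in target axes mm [ 0.16 -0.2  -0.03] F [-0.16  1.14 -0.63] M [ 0.03  0.65 -0.08] w 0.0198 gf 58.9 t 22.03
gap 0.075 units [-0.006  0.006 -0.002] turn [0.008 0.002 0.01 ] | in target axes mm [ 0.18 -0.19 -0.05] F [-0.52 -0.15  0.26] M [ 0.03  0.67 -0.01] w 0.0197 gf 58.9 t 22.2
gap 0.074 units [-0.007  0.008 -0.002] turn [0.009 0.004 0.01 ] | in target axes mm [ 0.22 -0.24 -0.04] F [-0.56 -0.21 -0.87] M [ 0.01  0.66 -0.02] w 0.0194 gf 58.9 t 22.37
```

```bash
for i in 73 72; do python3 -m crank '[[0.017,0,-0.029,0,0,0,0],[0,0,0,0,0,0,0]]' >/dev/null; python3 d.py gap,$i; done
```

```text
gap 0.073 units [-0.002  0.006 -0.008] turn [0.01  0.005 0.007] | in target axes mm [ 0.16 -0.19  0.19] F [-0.62  0.14  2.4 ] M [-0.07  0.62 -0.02] w 0.0197 gf 59.6 t 22.53
gap 0.072 units [ 0.011  0.003 -0.028] turn [ 0.014  0.013 -0.003] | in target axes mm [ 0.13 -0.08  0.91] F [ 0.14 -0.22 11.31] M [-0.15  0.61 -0.04] w 0.0195 gf 60.9 t 22.7
```

```bash
python3 -m crank '[[0.013,0,-0.022,0,0,0,0],[0,0,0,0,0,0,0],[0,0,0,0,0,0,0]]' >/dev/null; python3 d.py gap,71.3;  python3 -m crank '[[-0.1,-0.003,0.173,0,0,0,0],[-0.2,-0.006,0.346,0,0,0,0],[-0.2,-0.006,0.346,0,0,0,0],[-0.1,0,0.346,0,0,0,0],[0,0,0,0,0,0,0]]'; python3 d.py holder,140;python3 -c "
from h import *
print(np.round(env.sense()['q'],3))"
```

```text
gap 0.0713 units [ 0.022  0.002 -0.044] turn [ 0.017  0.018 -0.008] | in target axes mm [ 0.08 -0.05  1.48] F [-0.99 -0.52 17.97] M [-0.27  0.65  0.  ] w 0.0193 gf 61.8 t 22.95
clock: 23.37
tcp_pos: [0.5572, 0.0259, 0.2007]
eef_rot: [-0.015, 0.965, 0.004, 0.26]
ft_force: [-0.5, -0.1, -0.8]
gripper_width: 0.0188
gripper_force: 59.0
holder 0.14 units [ -2.928 -11.048   0.445] turn [ 1.008  7.502 -4.567] | in target axes mm [-12.29 342.67 -13.35] F [-0.42 -0.2  -0.76] M [-0.19  0.62  0.01] w 0.0188 gf 59.0 t 23.37
[ 0.134  0.59  -0.469  2.31   2.185  0.417 -0.729]
```

Green binds at the mouth: force rises with no travel, at a depth where yellow passed freely. Carry it to the red holder.

```bash
for i in 1 2 3 4; do python3 -m crank '[[-0.073,-0.276,0.012,0.025,0.188,-0.114,0],[-0.073,-0.276,0.012,0.025,0.188,-0.114,0],[-0.073,-0.276,0.012,0.025,0.188,-0.114,0],[-0.073,-0.276,0.012,0.025,0.188,-0.114,0],[-0.073,-0.276,0.012,0.025,0.188,-0.114,0],[-0.073,-0.276,0.012,0.025,0.188,-0.114,0],[-0.073,-0.276,0.012,0.025,0.188,-0.114,0],[-0.073,-0.276,0.012,0.025,0.188,-0.114,0],[-0.073,-0.276,0.012,0.025,0.188,-0.114,0],[-0.073,-0.276,0.012,0.025,0.188,-0.114,0]]'|head -1; python3 d.py holder,140; done
```

```text
clock: 24.2
holder 0.14 units [-2.195 -8.264  0.397] turn [ 0.751  5.574 -3.418] | in target axes mm [ -9.05 256.35 -11.91] F [-0.09  0.35 -1.71] M [-0.17  0.5  -0.  ] w 0.0195 gf 59.0 t 24.2
clock: 25.03
holder 0.14 units [-1.579 -5.916  0.35 ] turn [ 0.614  4.064 -2.446] | in target axes mm [ -6.27 183.6  -10.5 ] F [ 0.24  0.61 -1.12] M [-0.14  0.34  0.01] w 0.0189 gf 58.9 t 25.03
clock: 25.87
holder 0.14 units [-0.846 -3.158  0.231] turn [ 0.363  2.179 -1.312] | in target axes mm [-3.27 98.03 -6.93] F [ 0.02  0.34 -1.84] M [-0.08  0.19  0.02] w 0.0193 gf 58.9 t 25.87
clock: 26.7
holder 0.14 units [-0.129 -0.394  0.086] turn [ 0.116  0.315 -0.176] | in target axes mm [ 0.27 12.44 -2.58] F [-0.62  0.43 -1.87] M [ 0.03  0.02 -0.01] w 0.0194 gf 58.9 t 26.7
```

```bash
python3 -m crank '[[-0.13,-0.39,0,0.12,0.31,-0.18,0],[0,0,-0.6,0,0,0,0],[0,0,-0.9,0,0,0,0],[0,0,-0.8,0,0,0,0],[0,0,0,0,0,0,0],[0,0,0,0,0,0,0]]'>/dev/null; python3 avg.py holder 62; python3 - <<'E'
from h import *
z=np.load("last.npz");cv2.imwrite("pics/s4.png",cv2.resize(z["p"][190:310,230:390,::-1],(800,600),interpolation=cv2.INTER_CUBIC))
E
```

```text
err target axes mm [0.92 1.03 7.7 ] std [0.26 0.08 0.33] fix units [-0.039 -0.024 -0.257] turn fix [ 0.01   0.052 -0.007] F [-0.8021408   0.49528619 -0.66832165] t 27.5
```

View pics/s4.png

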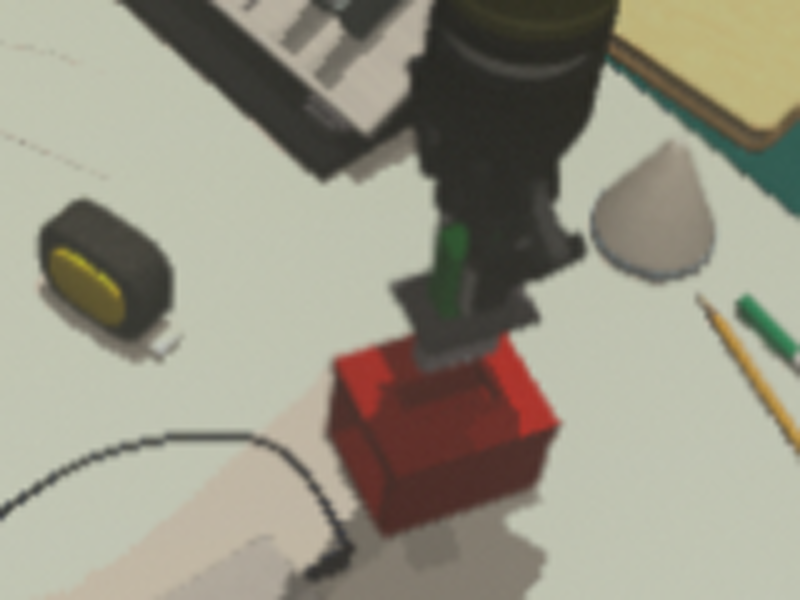

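Green hangs at (455,330), aligned with the slot at (440,390). Lower it.

```bash
python3 -m crank '[[-0.035,-0.022,-0.25,0.01,0.05,0,0],[0,0,-0.3,0,0,0,0],[0,0,0,0,0,0,0]]' >/dev/null; python3 d.py holder; python3 -m crank '[[0,0,-0.4,0,0,0,0],[0,0,-0.4,0,0,0,0],[0,0,0,0,0,0,0]]' >/dev/null; python3 d.py holder; python3 -m crank '[[0,0,-0.4,0,0,0,0],[0,0,-0.3,0,0,0,0],[0,0,0,0,0,0,0]]' >/dev/null; python3 d.py holder
```

```text
holder 0 units [ 0.074 -0.014 -1.67 ] turn [-0.025 -0.07  -0.005] | in target axes mm [-2.23 -0.24 50.11] F [-0.26 -0.14 -1.94] M [-0.02  0.03  0.05] w 0.0193 gf 58.9 t 27.75
holder 0 units [ 0.086 -0.031 -0.837] turn [-0.038 -0.088 -0.012] | in target axes mm [-2.73  0.13 25.11] F [-0.03 -0.27 -1.55] M [ 0.   -0.   -0.05] w 0.0197 gf 58.9 t 28.0
holder 0 units [ 0.07  -0.025 -0.16 ] turn [-0.03  -0.071 -0.011] | in target axes mm [-2.22  0.11  4.8 ] F [-0.52 -0.8  -1.26] M [-0.02 -0.   -0.03] w 0.0196 gf 58.9 t 28.25
```

```bash
python3 -m crank '[[0.06,-0.02,0,-0.03,-0.07,0,0],[0,0,-0.04,0,0,0,0],[0,0,0,0,0,0,0]]' >/dev/null; python3 d.py holder; for i in 1 2; do python3 -m crank '[[0,0,-0.03,0,0,0,0],[0,0,0,0,0,0,0]]' >/dev/null; python3 d.py holder; done
```

```text
holder 0 units [-0.044  0.01  -0.198] turn [ 0.022  0.054 -0.009] | in target axes mm [1.35 0.09 5.93] F [ 0.77  0.31 -0.29] M [ 0.01  0.02 -0.02] w 0.0195 gf 58.9 t 28.5
holder 0 units [-0.036  0.014 -0.167] turn [ 0.023  0.049 -0.006] | in target axes mm [ 1.14 -0.08  5.02] F [ 0.37  0.56 -0.88] M [-0.01 -0.01 -0.05] w 0.0194 gf 58.9 t 28.67
holder 0 units [-0.032  0.011 -0.131] turn [ 0.02   0.044 -0.007] | in target axes mm [ 1.01 -0.03  3.92] F [-0.35  0.37 -1.12] M [ 0.   -0.01 -0.03] w 0.0195 gf 58.9 t 28.83
```

```bash
for i in 1 2; do python3 -m crank '[[0,0,-0.03,0,0,0,0],[0,0,0,0,0,0,0]]' >/dev/null; python3 d.py holder; done
```

```text
holder 0 units [-0.036  0.012 -0.107] turn [ 0.023  0.047 -0.009] | in target axes mm [ 1.14 -0.02  3.2 ] F [-0.87 -0.24  0.11] M [-0.06  0.08 -0.04] w 0.019 gf 59.1 t 29.0
holder 0 units [-0.039  0.012 -0.104] turn [ 0.033  0.049 -0.008] | in target axes mm [1.22 0.01 3.11] F [-2.45 -0.23  8.23] M [-0.01  0.59 -0.02] w 0.0195 gf 60.3 t 29.17
```

Seated. Release, rise, back off and check.

```bash
python3 -m crank '[[0,0,0.02,0,0,0,0],[0,0,0,0,0,0,0.5],[0,0,0,0,0,0,1],[0,0,0,0,0,0,1],[0,0,0,0,0,0,1],[0,0,0,0,0,0,1],[0,0,0.5,0,0,0,1],[0,0,1,0,0,0,1],[0,0,1,0,0,0,1],[0,0,1,0,0,0,1]]'; python3 -m crank '[[-0.8,0.3,0.5,0,0,0,1],[-0.8,0.3,0,0,0,0,1],[0,0,0,0,0,0,1],[0,0,0,0,0,0,1]]'; python3 - <<'E'
from h import *
p,d,W=cloud("scene");cv2.imwrite("pics/s5.png",cv2.resize(p[...,::-1],(800,600),interpolation=cv2.INTER_CUBIC))
X,Y,Z=W[...,0],W[...,1],W[...,2]
m=(abs(X-.469)<.05)&(abs(Y+.305)<.05)&(Z>.1)&(Z<.125);print(np.nanmax(Z[m]),W[m].mean(0),m.sum())
E
```

```text
clock: 30.0
tcp_pos: [0.4699, -0.3054, 0.1826]
eef_rot: [0.146, 0.989, -0.0, 0.001]
ft_force: [0.8, -0.4, -0.4]
gripper_width: 0.0853
gripper_force: 0.0
clock: 30.33
tcp_pos: [0.4209, -0.2878, 0.1969]
eef_rot: [0.147, 0.989, -0.001, 0.001]
ft_force: [0.8, 0.0, 0.9]
gripper_width: 0.0858
gripper_force: 0.0
0.1198446499996628 [ 0.46650216 -0.30756841  0.11231401] 141
```

View pics/s5.png

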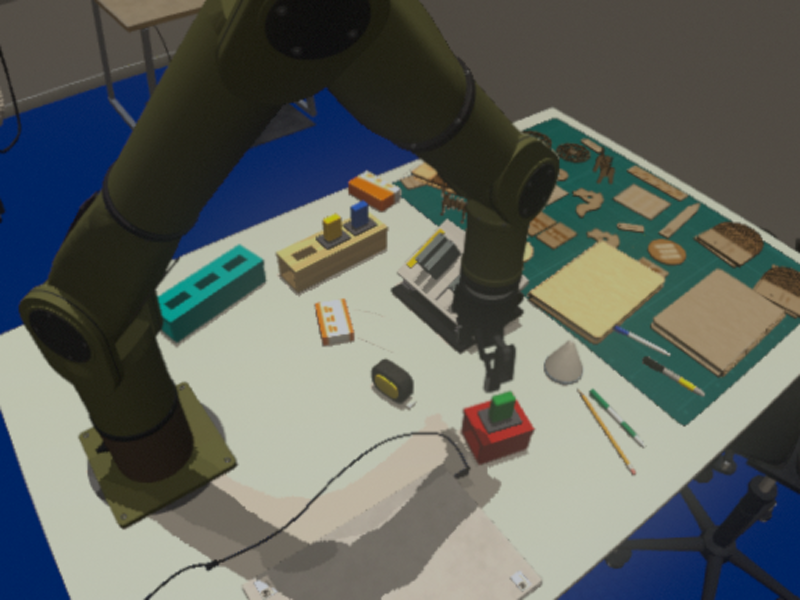

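Green stands upright in the red holder at (500,410). Yellow (332,228) and blue (360,215) are in the rack, the bystanders are undisturbed, and the gripper is clear.

```bash
python3 -c "
from station import env
print(env.close_job())"
```

```text
the job is handed in; nothing more can be done
None
```

The left gap is the 10.5 mm one: the yellow 8 mm leaf went fully in and is back in the rack, the green 13 mm leaf bound at the mouth and stands in the red holder, the blue leaf was never moved, and the job is handed in.

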